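# Snap the cover onto the terminal box and keep it pressed home

### The job

Take the blue cover by its raised grip, set it squarely on the open grey terminal box and push it straight down until both orange clips snap over its flange. Do not let up after the snap: keep pressing the cover down fully home against the box, and finish the program while still pressing it like that. Leave the marker, the yellow screwdriver and the V-block where they are.

Things in the scene. Friction and masses are not known exactly. Their poses are not given: they have to be found in the camera images.
- box: grey open-topped terminal box, immovable on its steel plate (136 x 80 x 4 mm) on the desk. Origin: centre of the plate's underside; z up; x along the long side, through both clips. Walls 84 x 64 mm outside, 3 mm thick; cavity 78 x 58 mm. Two black cable glands stick out 11 mm on its -y side. The cover fits either way round (half a turn makes no difference)
- box_rim (a point): centre of the box's open top, 36 mm above the desk, level with the rim on which the cover's flange lies when it is fully home
- clip_a (a joint): orange spring clip, 20 mm wide, at the box's +x end (39 to 48 mm from its centre, top 56.5 mm above the desk): 0 at rest, about 0.003 (m) when spread outward by the passing flange, back at 0 after the snap. Its hook slopes down inward and reaches 3 mm over the flange's edge; flat underside 43 mm above the desk
- clip_b (a joint): the same clip at the box's -x end. Pressing the cover through both clips takes about 10 to 20 N; then the force drops suddenly
- plunger (a joint): white spring plunger, 10 mm across, in the middle of the cavity, top 20 mm above the desk: metres pressed down, 0 at rest, 0.001 under a cover that is clipped but let go, 0.004 under one pressed fully home; it pushes back with about 4 N and 8 N then
- cover_grip (a point): centre of the raised grip of the loose blue cover (90 g), 36 mm above the cover's foot; z up, x along its long side. The grip is 40 mm (x) by 26 mm (y) and 24 mm high; take it across the 26 mm. It stands on the desk at the start. On the box this point is 52 mm above the desk when fully home, 55 mm when clipped and let go, and 64 to 67 mm when the flange first meets the clips
- cover_foot (a point): centre of the cover's underside. From here up: a tapered plug 20 mm deep (62 x 42 mm at the foot, 75.6 x 55.6 mm from 15 mm up) that enters the box, then the flange, 84 x 64 mm, from 20 to 24 mm, then the raised grip from 24 to 48 mm
- marker: black and white marker lying on the desk, 135 x 17 x 16 mm, bystander; origin at the centre of its underside
- screwdriver: yellow screwdriver lying on the desk, 135 x 21 x 21 mm, bystander; origin at the centre of its underside
- vee_block: steel V-block, 40 x 40 x 30 mm, bystander; origin at the centre of its underside
There are look-alikes about, which are no part of the job. What is shaped like the box but red is not meant.

How it is judged:
By the outcome, as a careful person would: the job done as asked, in the order asked, and still so for the second after the job is handed in, while the arm keeps its last pose, push and grip.
It also fails if it takes over 64 s, if anything falls off the work surface, if the arm or the gripper's body presses on something with over 40 N, if the wrist force passes 120 N, or if a joint passes its speed limit or range.

### The arm

A 6-joint arm with a two-finger parallel gripper is mounted at the origin on a cart in front of the work surface, level with it; the furniture and walls round the work are solid. World frame = base frame: x ahead of the robot, y to its left, z up, the work surface at z = 0. Lengths are in mm, angles in rad, forces in N, time in s.
With the tool pointing down it reaches from about 275 to 1000 mm from the base axis. Payload 8.4 kg.
Tool frame: the origin (TCP) lies midway between the tips of the shut fingers; the grasp point (between the pads) lies 19 mm behind it; z points along the fingers, y is the line along which they close (so a half turn about z gives the same grasp; the last joint's range is limited). The gripper opens to 85 mm and grips with 20 to 120 N. Pads are 22 mm wide; open, the fingers measure 114 mm over their backs; the gripper's body (76 mm by 85 mm) begins 54 mm behind the grasp point. The pads swing forward as they close: fully open they stand 13 mm farther back than shut.
Start: joints at [-1.136, 0.353, 1.633, -0, 1.155, -0.002], TCP at [264.4, -566.322, 231.281] pointing down, gripper open.
Joint ranges: [-2.63, 2.63], [-0.92, 2.1], [0.06, 2.66], [-1.3, 4.44], [0, 2.69], [-3.02, 3.02]. Speed limits (rad/s): [2.22, 2.22, 2.79, 3.14, 3.14, 3.14].

### API

Orientations are given as [roll, pitch, yaw] about the fixed x, y, z axes, in that order (R = Rz(yaw) Ry(pitch) Rx(roll)).
In Python, from rig import r, imaging gives the robot as it stands. The module is installed in compiled form; this text tells all that it offers.
- The arm moves only by the tool arm_command, never from a script. Its argument "deltas" is a list of rows, each an object of numbers: "hand": the finger opening in mm, from 0 to 85.4; "tx", "ty", "tz": the shift along the tool's x, y, z in mm; "wx", "wy", "wz": the turn, a rotation vector about the tool's x, y, z in rad. A call has 1 to 8 rows; each row shifts and turns the commanded pose from where the row before left it, along the tool's axes as they then stand; what a row does not reach is not made up. A row lasts 1/8 s, in which the tool goes at most 62.5 mm and 10.7 degrees, less where a joint would pass 70% of its speed; a pose out of reach is approached as far as the arm can. A call with a gripper value outside its range is refused whole. The fingers move at their own pace and stop on an object; "squeeze" is the grip in N (left out, the last holds). Time passes only in rows, so rows that do not move let the fingers close. It gives the time, the measured TCP pose, the force, the opening and the grip force at its end, in the units of the state.
- r.sense(): the state, without advancing time (a new reading comes with each control period).
- imaging.grab_frame(name): name is "side" or "top" or "wrist"; returns a dict with "image" (400x640x3 uint8, red, green, blue), "mtx" (3x3 intrinsics, pixels), "world_to_cam" (4x4, takes a point from world to camera coordinates). Camera axes: x right, y up, looking along -z (the intrinsics and any distortion apply to the point x, -y, -z); pixel columns grow to the right and rows downward; lengths in mm; the calibration is good to about 2 mm. A picture is of the moment at which its call begins. There is no depth.
- r.sign_off(): hands the job in; it is judged then, once.
The state is a dict: "clock": time; "qpos": joint angles; "qvel": joint speeds; "joint_efforts": joint torques, N m; "eef_pos": TCP position; "tcp_rot": TCP orientation; "contact_force": force on the tool from outside, world axes, zero at the start; "wrist_torque": the same for the moment, N m; "opening": opening from 0.0 (shut) to 1.0 (fully open); "grasp_force": force on a finger pad.
Only numpy, scipy, OpenCV 4.12 (cv2) and the standard library are available. Lean on these libraries where they do the work, as an engineer would, in place of code of your own. Each camera call takes 0.05 s, during which the arm holds its last target. There are 200 camera calls.

## Working session

There is one attempt and no reset: what is moved stays moved. The work goes in short steps, Python scripts to look and compute and a tool call to move; the robot and the scene stay as the last step left them, time stands still between calls to the robot, and variables do not carry over. Pictures are saved under pics/ and viewed, at most 10 in all, crops included, and the job is handed in when it is done.

Besides the shell and the picture viewer there is one more tool, called after "Call:" by a JSON object that holds its "op" and its "data", one argument or row to a line. arm_command: Moves the arm, as the interface text tells. Its arguments: {"type":"object","properties":{"deltas":{"type":"array"},"squeeze":{"type":"number"}},"required":["deltas"]}

```bash
mkdir -p pics; cat > h.py <<'E'
import numpy as np, cv2
from rig import r, imaging
def grab(n,f=None):
    d=imaging.grab_frame(n)
    if f: cv2.imwrite('pics/'+f,d['image'][:,:,::-1])
    return d
def ray(d,u,v):
    W=np.array(d['world_to_cam']);K=np.array(d['mtx']);R=W[:3,:3];t=W[:3,3]
    p=np.linalg.inv(K)@[u,v,1.]; c=np.array([p[0],-p[1],-p[2]])
    return -R.T@t, R.T@c
def onz(d,u,v,z):
    o,k=ray(d,u,v); return o+k*(z-o[2])/k[2]
def proj(d,P):
    W=np.array(d['world_to_cam']);K=np.array(d['mtx']);c=W[:3,:3]@P+W[:3,3]
    q=K@[c[0],-c[1],-c[2]]; return q[:2]/q[2]
E
python3 - <<'E'
from h import *
a=grab('top','t1.png');b=grab('side','s1.png');w=grab('wrist','w1.png')
for d in(a,b,w): print(ray(d,320,200), {k:v for k,v in d.items() if k not in('image',)})
s=r.sense();print(s)
E
```

```text
(array([ 392.08932261,   -2.78254172, 1313.98982004]), array([ 0.10902271,  0.00870579, -0.99406818])) {'mtx': array([[423.47810141,   0.        , 315.63109339],
       [  0.        , 423.47810141, 202.19459799],
       [  0.        ,   0.        ,   1.        ]]), 'world_to_cam': array([[ 1.16176016e-03, -9.99818675e-01, -1.90070282e-02,
         2.17374906e+01],
       [ 9.94591620e-01, -8.18735865e-04,  1.03859704e-01,
        -5.26441627e+02],
       [-1.03856434e-01, -1.90248911e-02,  9.94410325e-01,
        -1.26597698e+03],
       [ 0.00000000e+00,  0.00000000e+00,  0.00000000e+00,
         1.00000000e+00]])}
(array([ 264.36920203, 1003.05838375,  464.8971085 ]), array([ 0.21179548, -0.90925352, -0.35843893])) {'mtx': array([[471.8209135 ,   0.        , 316.24249006],
       [  0.        , 471.8209135 , 201.7859953 ],
       [  0.        ,   0.        ,   1.        ]]), 'world_to_cam': array([[-9.72434937e-01, -2.33109922e-01, -5.48253128e-03,
         4.93453523e+02],
       [ 7.94005511e-02, -3.53149442e-01,  9.32191517e-01,
        -1.00134692e+02],
       [-2.19239245e-01,
[... 766 characters left out ...]
0]])}
{'clock': 0.15, 'qpos': array([-1.13636574e+00,  3.53498507e-01,  1.63397566e+00, -1.25137514e-05,
        1.15521564e+00, -2.40037159e-03]), 'qvel': array([-0.00046743, -0.00149045, -0.00251933,  0.000246  , -0.00140916,
       -0.00241321]), 'joint_efforts': array([ 2.62609692e-04, -6.05637932e+01, -3.42338812e+01,  7.60302328e-05,
        6.20540319e-03, -1.52295149e-05]), 'eef_pos': array([ 264.25614849, -565.96984065,  230.72295591]), 'tcp_rot': array([-3.14049548e+00,  8.80945418e-06,  4.36836018e-01]), 'contact_force': array([-0.50379491, -0.19872461,  0.07199658]), 'wrist_torque': array([-0.04798769,  0.02196021, -0.06658682]), 'grasp_force': 0.0, 'opening': 1.0025164912476312}
```

View pics/t1.png

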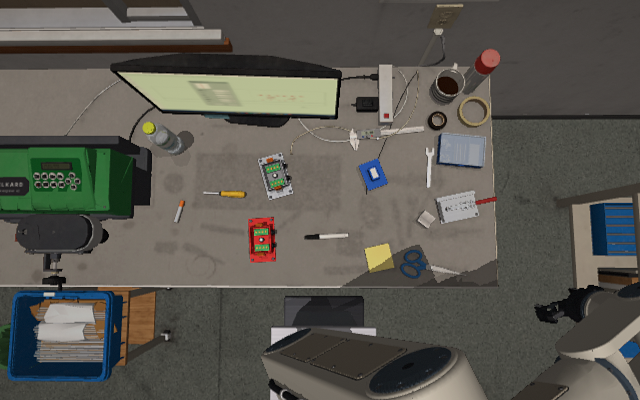

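View pics/s1.png

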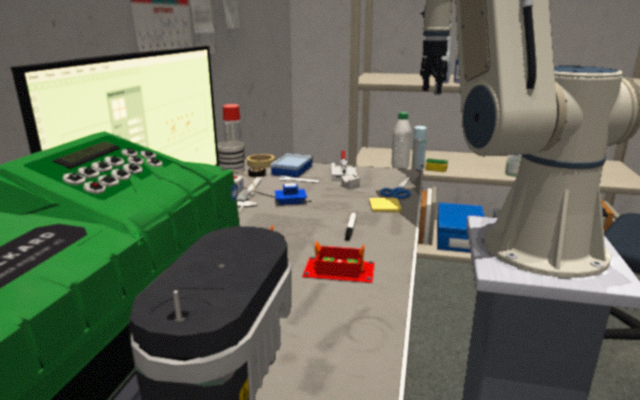

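Top view. Cover candidates: a blue piece with a raised grip at (373,174), and a flat blue tray at (461,150). Box candidates: a grey box with clips at (275,175), a red one at (262,240), and a white block at (460,207). I choose (373,174) and (275,175), and will check both in a crop.

```bash
python3 - <<'E'
from h import *
a=grab('top')
im=a['image']
cv2.imwrite('pics/c1.png',cv2.resize(im[140:215,240:400],None,fx=5,fy=5,interpolation=cv2.INTER_CUBIC)[:,:,::-1])
hsv=cv2.cvtColor(im,cv2.COLOR_RGB2HSV)
def comp(m,x0,x1,y0,y1,z):
    n=np.zeros_like(m);n[y0:y1,x0:x1]=m[y0:y1,x0:x1]
    cs=cv2.findContours(n,cv2.RETR_EXTERNAL,cv2.CHAIN_APPROX_NONE)[0]
    for c in cs:
        if cv2.contourArea(c)<4: continue
        P=np.array([onz(a,*p[0],z)[:2] for p in c],np.float32)
        print(z,cv2.contourArea(c),cv2.minAreaRect(c)[0],cv2.minAreaRect(P))
comp(cv2.inRange(hsv,(105,120,60),(125,255,255)),350,395,150,200,22)
print('orange');comp(cv2.inRange(hsv,(5,150,120),(22,255,255)),250,300,145,205,50)
print('red orange');comp(cv2.inRange(hsv,(5,150,120),(22,255,255)),240,285,210,270,50)
E
```

```text
22 513.5 (372.7069091796875, 174.0172576904297) ((614.0569458007812, -153.8692626953125), (83.5182876586914, 63.85200881958008), 20.712093353271484)
orange
50 5.5 (277.1470642089844, 187.08824157714844) ((570.0332641601562, 137.63424682617188), (5.183633804321289, 18.303621292114258), 14.089852333068848)
50 12.5 (269.45001220703125, 159.84999084472656) ((653.6316528320312, 161.94754028320312), (9.798713684082031, 16.32030487060547), 18.598690032958984)
red orange
50 14.5 (260.0, 253.5) ((370.9593200683594, 186.5391387939453), (8.850777626037598, 17.952363967895508), 0.08836632966995239)
50 15.0 (258.0, 224.5) ((457.12408447265625, 193.8171844482422), (8.978520393371582, 18.095178604125977), 0.014377080835402012)
```

View pics/c1.png

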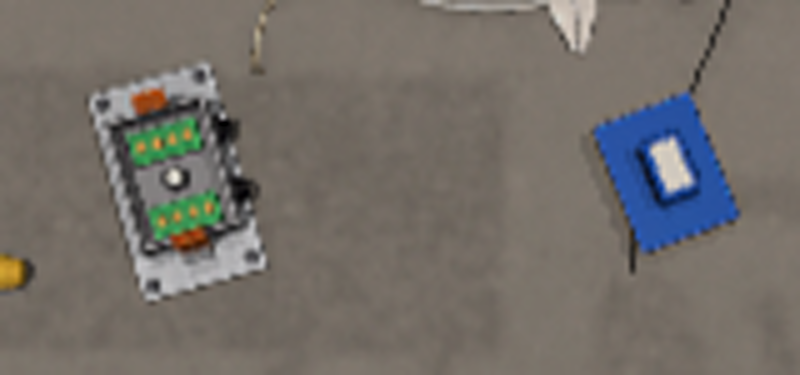

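The crop confirms both: the grey box with two orange clips (crop 175,178) and the blue cover with a raised grip (crop 668,165). I'll fly over the box first for a close wrist view.

Call:
{"op": "arm_command", "data": {
  "deltas": [
    {"tx": 42, "ty": -36},
    {"tx": 42, "ty": -36},
    {"tx": 42, "ty": -36},
    {"tx": 42, "ty": -36},
    {"tx": 42, "ty": -36},
    {"tx": 42, "ty": -36},
    {"tx": 42, "ty": -36},
    {"tx": 42, "ty": -36}
  ]
}}

```text
schema error: expected keys hand, tx, ty, tz, wx, wy, wz
```

Call:
{"op": "arm_command", "data": {
  "deltas": [
    {"tx": 42, "ty": -36},
    {"tx": 42, "ty": -36},
    {"tx": 42, "ty": -36},
    {"tx": 42, "ty": -36},
    {"tx": 42, "ty": -36},
    {"tx": 42, "ty": -36},
    {"wz": 0.08},
    {"tx": 0}
  ]
}}

```text
schema error: expected keys hand, tx, ty, tz, wx, wy, wz
```

```bash
python3 - <<'E'
from h import *
w=grab('wrist','w2.png');s=r.sense();print(s['eef_pos'],s['tcp_rot'],proj(w,s['eef_pos']),s['clock'])
np.save('w2.npy',w,allow_pickle=True)
E
```

```text
[ 264.31033323 -566.13627529  230.94776681] [-3.14095555e+00  9.61583248e-06  4.36798417e-01] [324.95151928 256.22873895] 0.25
```

View pics/w2.png

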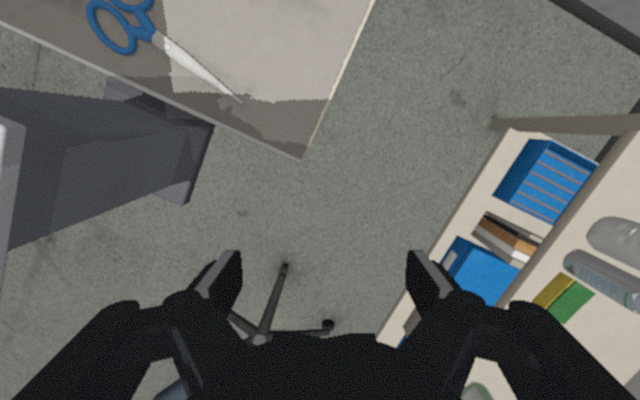

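That move was refused because every row needs all seven keys. The picture shows the start view: the fingers fill the lower half, at about (225,270) and (425,270), and the free view is above them.

Call:
{"op": "arm_command", "data": {
  "deltas": [
    {"hand": 85, "tx": 42, "ty": -36, "tz": 0, "wx": 0, "wy": 0, "wz": 0},
    {"hand": 85, "tx": 42, "ty": -36, "tz": 0, "wx": 0, "wy": 0, "wz": 0},
    {"hand": 85, "tx": 42, "ty": -36, "tz": 0, "wx": 0, "wy": 0, "wz": 0},
    {"hand": 85, "tx": 42, "ty": -36, "tz": 0, "wx": 0, "wy": 0, "wz": 0},
    {"hand": 85, "tx": 42, "ty": -36, "tz": 0, "wx": 0, "wy": 0, "wz": 0},
    {"hand": 85, "tx": 42, "ty": -36, "tz": 0, "wx": 0, "wy": 0, "wz": 0},
    {"hand": 85, "tx": 42, "ty": -36, "tz": 0, "wx": 0, "wy": 0, "wz": 0},
    {"hand": 85, "tx": 42, "ty": -36, "tz": 0, "wx": 0, "wy": 0, "wz": 0}
  ]
}}

```text
clock: 1.25
eef_pos: [447.6, -161.5, 231.5]
tcp_rot: [3.141, -0.0, 0.437]
contact_force: [1.3, -0.6, 0.1]
opening: 0.996
grasp_force: 0.0
```

Call:
{"op": "arm_command", "data": {
  "deltas": [
    {"hand": 85, "tx": 42, "ty": -36, "tz": 0, "wx": 0, "wy": 0, "wz": 0},
    {"hand": 85, "tx": 42, "ty": -36, "tz": 0, "wx": 0, "wy": 0, "wz": 0},
    {"hand": 85, "tx": 42, "ty": -36, "tz": 0, "wx": 0, "wy": 0, "wz": 0},
    {"hand": 85, "tx": 42, "ty": -36, "tz": 0, "wx": 0, "wy": 0, "wz": 0},
    {"hand": 85, "tx": 42, "ty": -36, "tz": 0, "wx": 0, "wy": 0, "wz": 0},
    {"hand": 85, "tx": 42, "ty": -36, "tz": 0, "wx": 0, "wy": 0, "wz": 0},
    {"hand": 85, "tx": 0, "ty": 0, "tz": 0, "wx": 0, "wy": 0, "wz": 0.08},
    {"hand": 85, "tx": 0, "ty": 0, "tz": 0, "wx": 0, "wy": 0, "wz": 0}
  ]
}}

```text
clock: 2.25
eef_pos: [583.8, 139.6, 230.9]
tcp_rot: [3.142, 0.001, 0.358]
contact_force: [0.9, -1.5, -0.4]
opening: 0.999
grasp_force: 0.0
```

```bash
python3 - <<'E'
from h import *
w=grab('wrist','w3.png');s=r.sense();print(s['eef_pos'],s['tcp_rot'],s['clock'],s['contact_force'])
np.save('w3.npy',w,allow_pickle=True)
E
```

```text
[583.70452517 139.03717372 231.01092647] [3.14152078e+00 6.51848398e-04 3.58668847e-01] 2.3 [1.11422483 0.80824534 0.46317972]
```

View pics/w3.png

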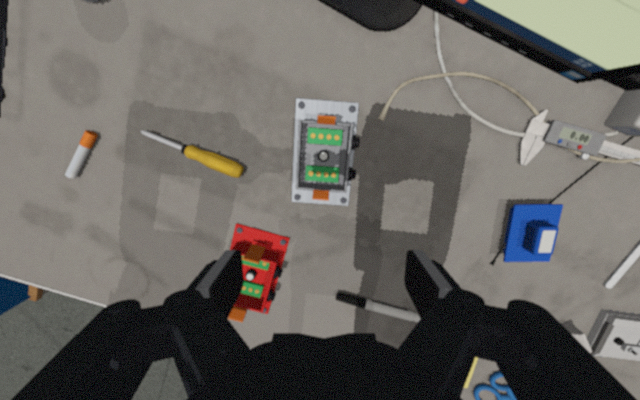

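Wrist view: the grey box centre is at (325,155) with clips at (326,119) and (321,195). The red one is at (258,270) and the cover is at (533,234). Measuring the box and cover here.

```bash
python3 - <<'E'
from h import *
w=np.load('w3.npy',allow_pickle=True).item(); im=w['image'];hsv=cv2.cvtColor(im,cv2.COLOR_RGB2HSV)
def reg(m,x0,x1,y0,y1):
    n=np.zeros_like(m);n[y0:y1,x0:x1]=m[y0:y1,x0:x1];return n
def rect(pts,z):
    P=np.array([onz(w,*p,z)[:2] for p in pts],np.float32); return cv2.minAreaRect(P)
g=reg(cv2.inRange(hsv,(0,0,165),(180,45,255)),285,366,92,212)
c=max(cv2.findContours(g,cv2.RETR_EXTERNAL,cv2.CHAIN_APPROX_NONE)[0],key=cv2.contourArea)
print('plate',cv2.contourArea(c),rect(c[:,0],4))
m=reg(cv2.inRange(hsv,(5,150,100),(22,255,255)),300,350,105,205)
C=[]
for k in cv2.findContours(m,cv2.RETR_EXTERNAL,cv2.CHAIN_APPROX_NONE)[0]:
    if cv2.contourArea(k)>15: print('clip',cv2.minAreaRect(k),rect(k[:,0],56)); C.append(cv2.minAreaRect(k)[0])
b=reg(cv2.inRange(hsv,(105,130,50),(125,255,255)),490,580,190,280)
c=max(cv2.findContours(b,cv2.RETR_EXTERNAL,cv2.CHAIN_APPROX_NONE)[0],key=cv2.contourArea)
print('cover',cv2.contourArea(c),rect(c[:,0],24))
E
```

```text
plate 1535.5 ((613.9541625976562, 152.4429168701172), (134.39291381835938, 78.40576934814453), 16.20802116394043)
clip ((320.0, 194.0), (8.0, 14.0), 90.0) ((574.5112915039062, 141.35267639160156), (9.746453285217285, 16.60297393798828), 20.505765914916992)
clip ((326.0, 119.5), (7.0, 16.0), 90.0) ((655.7781372070312, 164.38890075683594), (7.335808753967285, 17.592676162719727), 20.516218185424805)
cover 2333.5 ((615.8251342773438, -148.36622619628906), (83.23469543457031, 68.79637908935547), 21.448097229003906)
```

Call:
{"op": "arm_command", "data": {
  "deltas": [
    {"hand": 85, "tx": -18, "ty": 41, "tz": 8, "wx": 0, "wy": 0, "wz": 0},
    {"hand": 85, "tx": -18, "ty": 41, "tz": 8, "wx": 0, "wy": 0, "wz": 0},
    {"hand": 85, "tx": -18, "ty": 41, "tz": 8, "wx": 0, "wy": 0, "wz": 0},
    {"hand": 85, "tx": -18, "ty": 41, "tz": 8, "wx": 0, "wy": 0, "wz": 0},
    {"hand": 85, "tx": -18, "ty": 41, "tz": 8, "wx": 0, "wy": 0, "wz": 0},
    {"hand": 85, "tx": -18, "ty": 41, "tz": 8, "wx": 0, "wy": 0, "wz": 0},
    {"hand": 85, "tx": -18, "ty": 41, "tz": 8, "wx": 0, "wy": 0, "wz": 0},
    {"hand": 85, "tx": 0, "ty": 0, "tz": 0, "wx": 0, "wy": 0, "wz": 0}
  ]
}}

```text
clock: 3.3
eef_pos: [564.9, -177.1, 174.8]
tcp_rot: [3.142, 0.001, 0.354]
contact_force: [-0.6, 0.5, -0.7]
opening: 0.992
grasp_force: 0.0
```

```bash
python3 - <<'E'
from h import *
w=grab('wrist','w4.png');s=r.sense();print(s['eef_pos'],s['tcp_rot'],s['clock'],s['contact_force'])
np.save('w4.npy',w,allow_pickle=True)
im=w['image'];hsv=cv2.cvtColor(im,cv2.COLOR_RGB2HSV)
b=cv2.inRange(hsv,(105,130,40),(125,255,255));b[250:]=0
c=max(cv2.findContours(b,cv2.RETR_EXTERNAL,cv2.CHAIN_APPROX_NONE)[0],key=cv2.contourArea)
P=np.array([onz(w,*p[0],24)[:2] for p in c],np.float32)
print(cv2.minAreaRect(c),cv2.minAreaRect(P))
E
```

```text
[ 565.23757049 -175.46671493  175.11752662] [-3.14110660e+00  3.91779774e-04  3.54453141e-01] 3.35 [0.33351524 0.04991107 0.46256093]
((318.0, 138.0), (82.0, 64.0), 90.0) ((615.3883056640625, -152.06719970703125), (82.52134704589844, 63.549983978271484), 20.60451889038086)
```

View pics/w4.png

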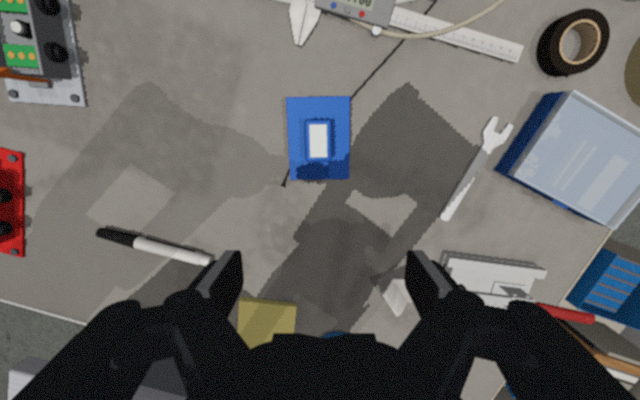

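The cover is in view, centred at (318,138), with its grip at (317,138). It lies square to the tool and nothing stands near it. Moving over it and going down.

Call:
{"op": "arm_command", "data": {
  "deltas": [
    {"hand": 85, "tx": 28, "ty": -2.5, "tz": 10, "wx": 0, "wy": 0, "wz": -0.005},
    {"hand": 85, "tx": 27, "ty": -2, "tz": 10, "wx": 0, "wy": 0, "wz": 0},
    {"hand": 85, "tx": 0, "ty": 0, "tz": 40, "wx": 0, "wy": 0, "wz": 0},
    {"hand": 85, "tx": 0, "ty": 0, "tz": 40, "wx": 0, "wy": 0, "wz": 0},
    {"hand": 85, "tx": 0, "ty": 0, "tz": 25, "wx": 0, "wy": 0, "wz": 0},
    {"hand": 85, "tx": 0, "ty": 0, "tz": 15, "wx": 0, "wy": 0, "wz": 0},
    {"hand": 85, "tx": 0, "ty": 0, "tz": 8, "wx": 0, "wy": 0, "wz": 0},
    {"hand": 85, "tx": 0, "ty": 0, "tz": 0, "wx": 0, "wy": 0, "wz": 0}
  ]
}}

```text
clock: 4.35
eef_pos: [616.2, -150.1, 27.6]
tcp_rot: [3.141, -0.0, 0.362]
contact_force: [0.7, -0.1, -1.0]
opening: 0.992
grasp_force: 0.0
```

```bash
python3 - <<'E'
from h import *
w=grab('wrist','w5.png');s=r.sense();print(s['eef_pos'],s['tcp_rot'],s['clock'],s['contact_force'])
E
```

```text
[ 616.56171709 -150.25747042   27.9821666 ] [ 3.14112043e+00 -7.91799922e-04  3.61977363e-01] 4.4 [-0.26358679  0.09783723  0.08897762]
```

View pics/w5.png

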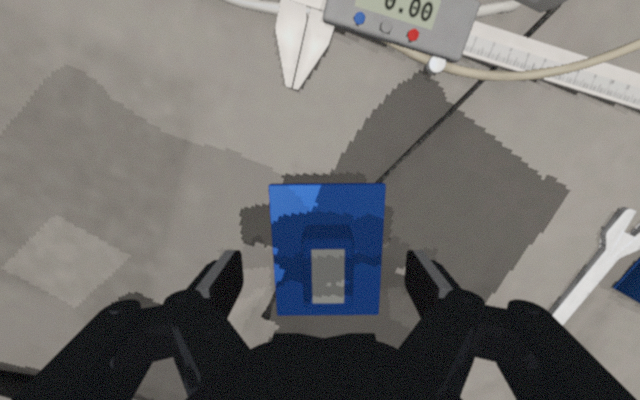

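The grip, at (328,276), sits between the fingers. Correcting 1.5 mm, then closing.

Call:
{"op": "arm_command", "data": {
  "deltas": [
    {"hand": 85, "tx": -1.5, "ty": 1.5, "tz": 1, "wx": 0, "wy": 0, "wz": 0},
    {"hand": 15, "tx": 0, "ty": 0, "tz": 0, "wx": 0, "wy": 0, "wz": 0},
    {"hand": 15, "tx": 0, "ty": 0, "tz": 0, "wx": 0, "wy": 0, "wz": 0},
    {"hand": 15, "tx": 0, "ty": 0, "tz": 0, "wx": 0, "wy": 0, "wz": 0},
    {"hand": 15, "tx": 0, "ty": 0, "tz": 0, "wx": 0, "wy": 0, "wz": 0},
    {"hand": 15, "tx": 0, "ty": 0, "tz": 0, "wx": 0, "wy": 0, "wz": 0},
    {"hand": 15, "tx": 0, "ty": 0, "tz": 0, "wx": 0, "wy": 0, "wz": 0},
    {"hand": 15, "tx": 0, "ty": 0, "tz": 0, "wx": 0, "wy": 0, "wz": 0}
  ],
  "squeeze": 80
}}

```text
clock: 5.4
eef_pos: [615.6, -152.3, 26.7]
tcp_rot: [3.141, -0.001, 0.362]
contact_force: [-0.4, 0.8, 4.8]
opening: 0.288
grasp_force: 79.4
```

Call:
{"op": "arm_command", "data": {
  "deltas": [
    {"hand": 15, "tx": 0, "ty": 0, "tz": -15, "wx": 0, "wy": 0, "wz": 0},
    {"hand": 15, "tx": 0, "ty": 0, "tz": -35, "wx": 0, "wy": 0, "wz": 0},
    {"hand": 15, "tx": 0, "ty": 0, "tz": -40, "wx": 0, "wy": 0, "wz": 0},
    {"hand": 15, "tx": 0, "ty": 0, "tz": -20, "wx": 0, "wy": 0, "wz": 0.08},
    {"hand": 15, "tx": 0, "ty": 0, "tz": 0, "wx": 0, "wy": 0, "wz": 0}
  ]
}}

```text
clock: 6.02
eef_pos: [616.2, -152.4, 138.4]
tcp_rot: [3.14, -0.003, 0.282]
contact_force: [-0.0, -0.4, -1.5]
opening: 0.286
grasp_force: 78.7
```

Call:
{"op": "arm_command", "data": {
  "deltas": [
    {"hand": 15, "tx": 12, "ty": -42, "tz": 0, "wx": 0, "wy": 0, "wz": 0},
    {"hand": 15, "tx": 12, "ty": -42, "tz": 0, "wx": 0, "wy": 0, "wz": 0},
    {"hand": 15, "tx": 12, "ty": -42, "tz": 0, "wx": 0, "wy": 0, "wz": 0},
    {"hand": 15, "tx": 12, "ty": -42, "tz": 0, "wx": 0, "wy": 0, "wz": 0},
    {"hand": 15, "tx": 12, "ty": -42, "tz": 0, "wx": 0, "wy": 0, "wz": 0},
    {"hand": 15, "tx": 12, "ty": -42, "tz": 0, "wx": 0, "wy": 0, "wz": 0},
    {"hand": 15, "tx": 12, "ty": -42, "tz": 0, "wx": 0, "wy": 0, "wz": 0},
    {"hand": 15, "tx": 0, "ty": 0, "tz": 0, "wx": 0, "wy": 0, "wz": 0}
  ]
}}

```text
clock: 7.02
eef_pos: [613.2, 156.1, 135.0]
tcp_rot: [-3.141, 0.002, 0.287]
contact_force: [0.2, -0.8, -0.6]
opening: 0.284
grasp_force: 78.9
```

```bash
python3 - <<'E'
from h import *
w=grab('wrist','w6.png');s=r.sense();print(s['eef_pos'],s['tcp_rot'],s['clock'],s['contact_force'],s['opening'],s['grasp_force'])
np.save('w6.npy',w,allow_pickle=True)
im=w['image'];hsv=cv2.cvtColor(im,cv2.COLOR_RGB2HSV)
b=cv2.inRange(hsv,(105,130,40),(125,255,255))
c=max(cv2.findContours(b,cv2.RETR_EXTERNAL,cv2.CHAIN_APPROX_NONE)[0],key=cv2.contourArea)
z=s['eef_pos'][2]-26.7+24
P=np.array([onz(w,*p[0],z)[:2] for p in c],np.float32)
print(cv2.boundingRect(c),cv2.minAreaRect(P))
m=cv2.inRange(hsv,(5,150,100),(22,255,255))
for k in cv2.findContours(m,cv2.RETR_EXTERNAL,cv2.CHAIN_APPROX_NONE)[0]:
    if cv2.contourArea(k)>15: print('clip',cv2.boundingRect(k))
E
```

```text
[613.15921823 154.49633167 135.00207614] [3.14153951e+00 2.03863347e-03 2.85709038e-01] 7.075 [-0.22589616  0.49239389 -0.61413559] 0.283171974261967 78.86660814285278
(265, 179, 118, 135) ((614.5956420898438, 156.93734741210938), (83.42012786865234, 62.80866622924805), 17.23372459411621)
clip (149, 198, 77, 36)
clip (18, 189, 21, 21)
clip (318, 152, 25, 13)
```

View pics/w6.png

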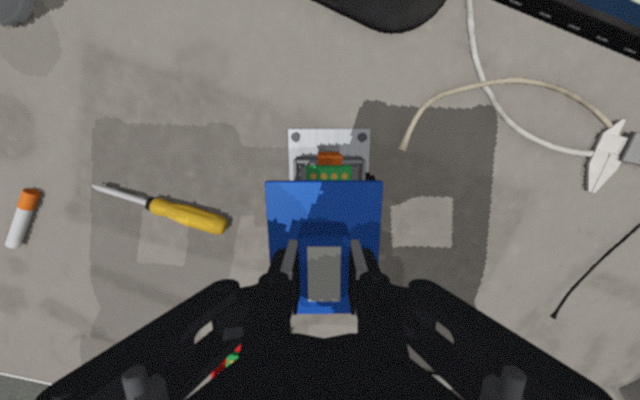

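The cover is held square, flange at (265–383, 181–313), and the box is showing beyond it with its +x clip at (330,158). The arm was still settling, so I'll let it rest and check the fit once.

Call:
{"op": "arm_command", "data": {
  "deltas": [
    {"hand": 15, "tx": 0, "ty": 0, "tz": 0, "wx": 0, "wy": 0, "wz": 0},
    {"hand": 15, "tx": 0, "ty": 0, "tz": 0, "wx": 0, "wy": 0, "wz": 0},
    {"hand": 15, "tx": 0, "ty": 0, "tz": 0, "wx": 0, "wy": 0, "wz": 0}
  ]
}}

```text
clock: 7.45
eef_pos: [614.2, 152.6, 136.3]
tcp_rot: [3.142, 0.0, 0.281]
contact_force: [-0.4, 0.8, -0.7]
opening: 0.287
grasp_force: 78.9
```

```bash
python3 - <<'E'
from h import *
s=r.sense();w=grab('wrist','w7.png')
print(s['eef_pos'],s['tcp_rot'])
im=w['image'];hsv=cv2.cvtColor(im,cv2.COLOR_RGB2HSV)
b=cv2.inRange(hsv,(105,130,40),(125,255,255))
c=max(cv2.findContours(b,cv2.RETR_EXTERNAL,cv2.CHAIN_APPROX_NONE)[0],key=cv2.contourArea)
z=s['eef_pos'][2]-2.7
print('cover',cv2.minAreaRect(np.array([onz(w,*p[0],z)[:2] for p in c],np.float32)))
g=cv2.inRange(hsv,(0,0,150),(180,45,255));g[:115]=0;g[182:]=0;g[:,:280]=0;g[:,378:]=0
c=max(cv2.findContours(g,cv2.RETR_EXTERNAL,cv2.CHAIN_APPROX_NONE)[0],key=cv2.contourArea)
(x,y),sz,a=cv2.minAreaRect(np.array([onz(w,*p[0],4)[:2] for p in c],np.float32))
print('plate part',x,y,sz,a)
m=cv2.inRange(hsv,(5,150,100),(22,255,255));m[:,:300]=0
k=max(cv2.findContours(m,cv2.RETR_EXTERNAL,cv2.CHAIN_APPROX_NONE)[0],key=cv2.contourArea)
R=cv2.minAreaRect(np.array([onz(w,*p[0],56)[:2] for p in k],np.float32));print('clip',R)
u=np.array([np.cos(.281),np.sin(.281)])
print('box from clip',np.array(R[0])-44*u)
h=min(sz) if max(sz)>74 else max(sz)
print('box from plate',np.array([x,y])+u*(h/2-68))
E
```

```text
[614.19371934 152.61940119 136.27901892] [3.14151643e+00 9.42134056e-05 2.80804624e-01]
cover ((615.6873168945312, 153.4409942626953), (83.37953186035156, 62.774356842041016), 16.895862579345703)
plate part 667.5045166015625 178.7523193359375 (43.75365447998047, 89.26713562011719) 46.46028137207031
clip ((657.8905029296875, 165.2156982421875), (9.517252922058105, 18.42499351501465), 16.066844940185547)
box from clip [615.61624443 153.01376935]
box from plate [623.19035915 165.96159947]
```

Cover and box agree within about 0.5 mm. Going down to just above the rim, then stepping gently.

Call:
{"op": "arm_command", "data": {
  "deltas": [
    {"hand": 15, "tx": 0, "ty": 0, "tz": 30, "wx": 0, "wy": 0, "wz": 0.01},
    {"hand": 15, "tx": 0, "ty": 0, "tz": 20, "wx": 0, "wy": 0, "wz": 0},
    {"hand": 15, "tx": 0, "ty": 0, "tz": 10, "wx": 0, "wy": 0, "wz": 0},
    {"hand": 15, "tx": 0, "ty": 0, "tz": 8, "wx": 0, "wy": 0, "wz": 0},
    {"hand": 15, "tx": 0, "ty": 0, "tz": 5, "wx": 0, "wy": 0, "wz": 0},
    {"hand": 15, "tx": 0, "ty": 0, "tz": 4, "wx": 0, "wy": 0, "wz": 0},
    {"hand": 15, "tx": 0, "ty": 0, "tz": 0, "wx": 0, "wy": 0, "wz": 0},
    {"hand": 15, "tx": 0, "ty": 0, "tz": 0, "wx": 0, "wy": 0, "wz": 0}
  ],
  "squeeze": 100
}}

```text
clock: 8.5
eef_pos: [614.4, 153.6, 59.6]
tcp_rot: [3.142, -0.001, 0.272]
contact_force: [0.0, -0.5, -1.2]
opening: 0.282
grasp_force: 102.4
```

Call:
{"op": "arm_command", "data": {
  "deltas": [
    {"hand": 15, "tx": 0, "ty": 0, "tz": 2, "wx": 0, "wy": 0, "wz": 0},
    {"hand": 15, "tx": 0, "ty": 0, "tz": 1, "wx": 0, "wy": 0, "wz": 0},
    {"hand": 15, "tx": 0, "ty": 0, "tz": 1, "wx": 0, "wy": 0, "wz": 0},
    {"hand": 15, "tx": 0, "ty": 0, "tz": 0, "wx": 0, "wy": 0, "wz": 0}
  ]
}}

```text
clock: 9.0
eef_pos: [613.8, 153.4, 55.2]
tcp_rot: [-3.142, 0.001, 0.272]
contact_force: [-3.8, -1.0, 2.1]
opening: 0.281
grasp_force: 102.8
```

Call:
{"op": "arm_command", "data": {
  "deltas": [
    {"hand": 15, "tx": 0, "ty": 0, "tz": 1, "wx": 0, "wy": 0, "wz": 0},
    {"hand": 15, "tx": 0, "ty": 0, "tz": 1, "wx": 0, "wy": 0, "wz": 0},
    {"hand": 15, "tx": 0, "ty": 0, "tz": 0, "wx": 0, "wy": 0, "wz": 0}
  ]
}}

```text
clock: 9.38
eef_pos: [614.4, 153.6, 53.6]
tcp_rot: [3.142, -0.0, 0.272]
contact_force: [-2.5, -0.6, 6.1]
opening: 0.281
grasp_force: 103.4
```

Call:
{"op": "arm_command", "data": {
  "deltas": [
    {"hand": 15, "tx": 0, "ty": 0, "tz": 1, "wx": 0, "wy": 0, "wz": 0},
    {"hand": 15, "tx": 0, "ty": 0, "tz": 1, "wx": 0, "wy": 0, "wz": 0},
    {"hand": 15, "tx": 0, "ty": 0, "tz": 0, "wx": 0, "wy": 0, "wz": 0}
  ]
}}

```text
clock: 9.75
eef_pos: [614.6, 153.7, 52.0]
tcp_rot: [3.142, -0.001, 0.272]
contact_force: [-4.2, -0.7, 8.4]
opening: 0.279
grasp_force: 103.8
```

Call:
{"op": "arm_command", "data": {
  "deltas": [
    {"hand": 15, "tx": -0.5, "ty": 0, "tz": 1, "wx": 0, "wy": 0, "wz": 0},
    {"hand": 15, "tx": 0, "ty": 0, "tz": 1, "wx": 0, "wy": 0, "wz": 0},
    {"hand": 15, "tx": 0, "ty": 0, "tz": 0, "wx": 0, "wy": 0, "wz": 0}
  ]
}}

```text
clock: 10.12
eef_pos: [613.8, 153.4, 49.3]
tcp_rot: [3.141, -0.0, 0.272]
contact_force: [-2.3, -1.8, 2.9]
opening: 0.283
grasp_force: 103.0
```

Call:
{"op": "arm_command", "data": {
  "deltas": [
    {"hand": 15, "tx": 0, "ty": 0, "tz": 1, "wx": 0, "wy": 0, "wz": 0},
    {"hand": 15, "tx": 0, "ty": 0, "tz": 1, "wx": 0, "wy": 0, "wz": 0},
    {"hand": 15, "tx": 0, "ty": 0, "tz": 0, "wx": 0, "wy": 0, "wz": 0}
  ]
}}

```text
clock: 10.5
eef_pos: [614.2, 152.9, 47.4]
tcp_rot: [3.141, -0.001, 0.272]
contact_force: [-0.2, -5.0, 4.4]
opening: 0.279
grasp_force: 103.2
```

Call:
{"op": "arm_command", "data": {
  "deltas": [
    {"hand": 15, "tx": 0, "ty": 0, "tz": 1, "wx": 0, "wy": 0, "wz": 0},
    {"hand": 15, "tx": 0, "ty": 0, "tz": 1, "wx": 0, "wy": 0, "wz": 0},
    {"hand": 15, "tx": 0, "ty": 0, "tz": 0, "wx": 0, "wy": 0, "wz": 0}
  ]
}}

```text
clock: 10.88
eef_pos: [614.3, 152.8, 45.4]
tcp_rot: [3.141, -0.001, 0.272]
contact_force: [0.8, -5.9, 2.4]
opening: 0.279
grasp_force: 103.1
```

Call:
{"op": "arm_command", "data": {
  "deltas": [
    {"hand": 15, "tx": 0, "ty": 0, "tz": 1, "wx": 0, "wy": 0, "wz": 0},
    {"hand": 15, "tx": 0, "ty": 0, "tz": 1, "wx": 0, "wy": 0, "wz": 0},
    {"hand": 15, "tx": 0, "ty": 0, "tz": 0, "wx": 0, "wy": 0, "wz": 0}
  ]
}}

```text
clock: 11.25
eef_pos: [614.3, 152.8, 43.6]
tcp_rot: [3.141, -0.001, 0.272]
contact_force: [0.3, -6.3, 5.5]
opening: 0.28
grasp_force: 103.7
```

Call:
{"op": "arm_command", "data": {
  "deltas": [
    {"hand": 15, "tx": 0, "ty": 0, "tz": 1, "wx": 0, "wy": 0, "wz": 0},
    {"hand": 15, "tx": 0, "ty": 0, "tz": 0, "wx": 0, "wy": 0, "wz": 0},
    {"hand": 15, "tx": 0, "ty": 0, "tz": 0, "wx": 0, "wy": 0, "wz": 0}
  ]
}}

```text
clock: 11.62
eef_pos: [614.3, 152.8, 42.8]
tcp_rot: [3.141, -0.001, 0.272]
contact_force: [-0.5, -5.8, 7.9]
opening: 0.28
grasp_force: 103.8
```

Call:
{"op": "arm_command", "data": {
  "deltas": [
    {"hand": 15, "tx": 0, "ty": 0.5, "tz": 0.5, "wx": 0, "wy": 0, "wz": 0},
    {"hand": 15, "tx": 0, "ty": 0, "tz": 0.5, "wx": 0, "wy": 0, "wz": 0},
    {"hand": 15, "tx": 0, "ty": 0, "tz": 0, "wx": 0, "wy": 0, "wz": 0}
  ]
}}

```text
clock: 12.0
eef_pos: [614.4, 152.8, 42.7]
tcp_rot: [3.141, -0.001, 0.272]
contact_force: [-4.4, -4.7, 18.2]
opening: 0.282
grasp_force: 105.3
```

Call:
{"op": "arm_command", "data": {
  "deltas": [
    {"hand": 15, "tx": 0, "ty": 0, "tz": 0.5, "wx": 0, "wy": 0, "wz": 0},
    {"hand": 15, "tx": 0, "ty": 0, "tz": 0.5, "wx": 0, "wy": 0, "wz": 0},
    {"hand": 15, "tx": 0, "ty": 0, "tz": 0, "wx": 0, "wy": 0, "wz": 0}
  ]
}}

```text
clock: 12.38
eef_pos: [614.4, 152.8, 42.7]
tcp_rot: [3.141, -0.001, 0.272]
contact_force: [-7.9, -5.6, 26.6]
opening: 0.282
grasp_force: 106.5
```

A hard stop at TCP z = 42.7 mm puts the grip point at 52 mm, which is fully home. One visual check before handing in.

```bash
python3 - <<'E'
from h import *
w=grab('wrist');im=w['image'][130:350,180:480]
cv2.imwrite('pics/w8.png',cv2.resize(im,None,fx=2.5,fy=2.5,interpolation=cv2.INTER_CUBIC)[:,:,::-1])
s=r.sense();print(s['eef_pos'],s['contact_force'],s['clock'])
E
```

```text
[614.38957733 152.76069575  42.68471211] [-8.75588563 -6.34223387 25.50681469] 12.425
```

View pics/w8.png

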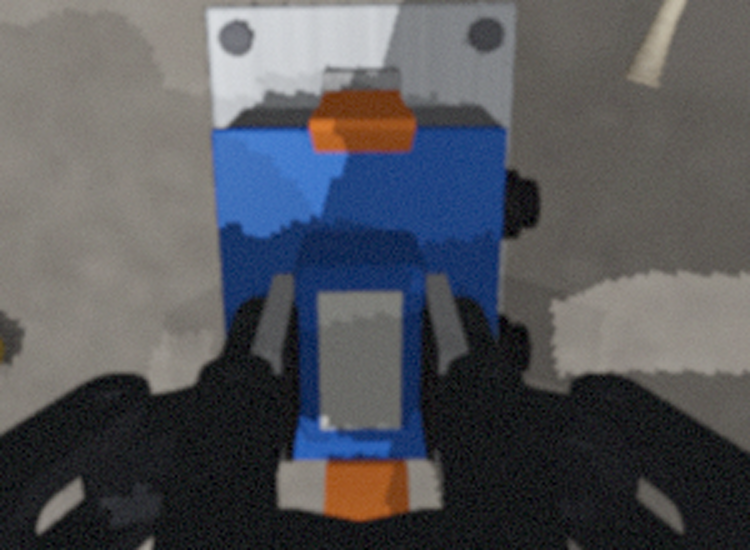

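Both clips are hooked over the flange, at crop (362,125) and (367,488). The cover is square on the box and still pressed at about 26 N.

```bash
python3 -c "
from rig import r
print(r.sign_off())"
```

```text
the job is handed in; nothing more can be done
None
```

The blue cover is on the grey box, both clips have snapped over its flange, and I handed the job in at about 12.4 s with the arm still pressing it fully home at about 26 N; I never moved near the marker, screwdriver or V-block, but took no final picture of them.

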